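# Start the loose press screw in its nut and keep hold of it

## Task

One of the veneer press's three screws is only standing in its nut, high up, its thread not yet caught; the other two are already run down. By its handwheel, turn that screw backward (anticlockwise from above) until it drops at the start of the thread, then turn it forward one full turn so that the thread takes, and finish with the gripper still holding the wheel's handle. Leave the other two screws and the things lying about as they are.

Things in the scene. Friction and masses are not known exactly. Their poses are not given: they have to be found in the camera images.
- press: Fixed bench-top veneer press: base board 260 x 580 x 18 mm, wooden beam 80 mm wide across it, top 130 mm up. Along the beam three upright right-hand screws at -170, 0, 170 mm, each with a grey disc handwheel, 110 mm diameter, and a handle. Two are run down; the third, at any of the places, only stands in its nut, its wheel 42 to 56 mm higher. Origin: middle of the base's underside; y along the beam.
- nut_a: One of three identical brass nuts (flange 62 mm diameter, 26 mm tall) on the beam. Origin: on the upright screw axis at the beam's top, 130 mm above the table. A screw not started climbs 8 mm per turn backward, up to 8 mm, then falls those 8 mm by its own weight at the thread's start, once each turn. A firm grip can hold it up; a push on the handle's side lets it fall.
- nut_b: One of three identical brass nuts (flange 62 mm diameter, 26 mm tall) on the beam. Origin: on the upright screw axis at the beam's top, 130 mm above the table. A screw not started climbs 8 mm per turn backward, up to 8 mm, then falls those 8 mm by its own weight at the thread's start, once each turn. A firm grip can hold it up; a push on the handle's side lets it fall.
- nut_c: One of three identical brass nuts (flange 62 mm diameter, 26 mm tall) on the beam. Origin: on the upright screw axis at the beam's top, 130 mm above the table. A screw not started climbs 8 mm per turn backward, up to 8 mm, then falls those 8 mm by its own weight at the thread's start, once each turn. A firm grip can hold it up; a push on the handle's side lets it fall.
- grip_a: Revolving black handle on the handwheel of nut_a's screw: upright cylinder, 21.6 mm diameter, 55 mm tall, on the wheel's top face, 42 mm from the screw's axis. It spins freely on its own pin, so it can be gripped from above and carried round in a circle without turning the gripper. Origin: on its axis, half-way up, 29 mm above the wheel's top face. It rides up and down with the wheel.
- grip_b: Revolving black handle on the handwheel of nut_b's screw: upright cylinder, 21.6 mm diameter, 55 mm tall, on the wheel's top face, 42 mm from the screw's axis. It spins freely on its own pin, so it can be gripped from above and carried round in a circle without turning the gripper. Origin: on its axis, half-way up, 29 mm above the wheel's top face. It rides up and down with the wheel.
- grip_c: Revolving black handle on the handwheel of nut_c's screw: upright cylinder, 21.6 mm diameter, 55 mm tall, on the wheel's top face, 42 mm from the screw's axis. It spins freely on its own pin, so it can be gripped from above and carried round in a circle without turning the gripper. Origin: on its axis, half-way up, 29 mm above the wheel's top face. It rides up and down with the wheel.
- turn_a (a joint): Angle of nut_a's screw and wheel about the upright axis, rad, counted through whole turns; grows anticlockwise seen from above (backward, unscrewing), shrinks clockwise (forward, screwing in). A run-down screw is stiff (0.6 N m) and reads 0; a screw not yet started turns easily (0.03 to 0.07 N m, a newton or two at the handle) and reads 1.6 to 5.2 at the start.
- turn_b (a joint): Angle of nut_b's screw and wheel about the upright axis, rad, counted through whole turns; grows anticlockwise seen from above (backward, unscrewing), shrinks clockwise (forward, screwing in). A run-down screw is stiff (0.6 N m) and reads 0; a screw not yet started turns easily (0.03 to 0.07 N m, a newton or two at the handle) and reads 1.6 to 5.2 at the start.
- turn_c (a joint): Angle of nut_c's screw and wheel about the upright axis, rad, counted through whole turns; grows anticlockwise seen from above (backward, unscrewing), shrinks clockwise (forward, screwing in). A run-down screw is stiff (0.6 N m) and reads 0; a screw not yet started turns easily (0.03 to 0.07 N m, a newton or two at the handle) and reads 1.6 to 5.2 at the start.
- lift_a (a joint): Height of nut_a's screw, m, up positive; at 0 its first thread lies at the start of the nut's thread and the handle's centre is 0.254 m above the table. A run-down screw reads -0.048 to -0.042 and does not move. One not started (0.85 kg) rests on the nut's thread end at 0 to 0.008. Once started it winds down 8 mm per forward turn, with 1 mm axial play, and cannot be lifted out.
- lift_b (a joint): Height of nut_b's screw, m, up positive; at 0 its first thread lies at the start of the nut's thread and the handle's centre is 0.254 m above the table. A run-down screw reads -0.048 to -0.042 and does not move. One not started (0.85 kg) rests on the nut's thread end at 0 to 0.008. Once started it winds down 8 mm per forward turn, with 1 mm axial play, and cannot be lifted out.
- lift_c (a joint): Height of nut_c's screw, m, up positive; at 0 its first thread lies at the start of the nut's thread and the handle's centre is 0.254 m above the table. A run-down screw reads -0.048 to -0.042 and does not move. One not started (0.85 kg) rests on the nut's thread end at 0 to 0.008. Once started it winds down 8 mm per forward turn, with 1 mm axial play, and cannot be lifted out.
- swivel_pad_mid (a point): Bystander: the steel foot pad for the third screw, 42 mm in diameter, 18 mm tall, lying on the near edge of the press's base board. Its centre.
- spanner_mid (a point): Bystander: steel spanner, 150 mm long, lying on the near edge of the press's base board. Its centre.
- wax_tin_mid (a point): Bystander: flat round metal tin, 54 mm in diameter, 22 mm tall, on top of the press beam between two screws. Its centre.
- glue_bottle_mid (a point): Bystander: white glue bottle, 58 mm in diameter, 170 mm tall, standing left of the press. Its centre.
- block_plane_mid (a point): Bystander: small metal hand plane, 155 x 45 mm, about 60 mm tall, left of the press. A point 20 mm above the middle of its sole.
- try_square_mid (a point): Bystander: try square lying flat, wooden stock 110 mm, steel blade 160 mm, right of the press. The centre of its stock.
- mallet_mid (a point): Bystander: wooden mallet lying on its side, 265 mm long, head 70 x 115 x 55 mm, right of the press. A point on its handle.
- offcut_mid (a point): Bystander: wooden offcut 40 x 120 x 22 mm lying on the far edge of the press's base board. Its centre.

How it is judged:
By the outcome, as a careful person would: the job done as asked, in the order asked, and still so for the second after the job is handed in, while the arm keeps its last pose, push and grip.
It also fails if it takes over 72 s, if anything falls off the work surface, if the arm or the gripper's body presses on something with over 40 N, if the wrist force passes 120 N, or if a joint passes its speed limit or range.

## Robot

A 6-joint arm with a two-finger parallel gripper is mounted at the origin on the work surface. World frame = base frame: x ahead of the robot, y to its left, z up, the work surface at z = 0. Lengths are in m, angles in rad, forces in N, time in s.
With the tool pointing down it reaches from about 0.325 to 0.775 m from the base axis. Payload 9.3 kg.
Tool frame: the origin (TCP) lies midway between the tips of the shut fingers; the grasp point (between the pads) lies 19 mm behind it (robot.grip_depth is the y of the grasp point in the tool frame, in m); y points along the fingers, z is the direction in which the jaws open and shut, and the axes are right-handed (so a half turn about y gives the same grasp; the last joint's range is limited). The gripper opens to 85 mm and grips with 20 to 120 N. Pads are 22 mm wide; open, the fingers measure 114 mm over their backs; the gripper's body (76 mm by 85 mm) begins 54 mm behind the grasp point. The pads swing forward as they close: fully open they stand 13 mm farther back than shut.
Start: joints at [-1.363, 0.259, 0.021, 1.334, 0, 1.418], TCP at [0.194, -0.515, 0.231] pointing down, gripper open.
Joint ranges: [-3.04, 3.04], [-0.91, 1.82], [-1.04, 1.36], [-1.92, 1.95], [-1.52, 1.45], [-3.14, 3.14]. Speed limits (rad/s): [2.22, 2.22, 2.79, 3.14, 3.14, 3.14].

## Interface

Orientations are given as a unit quaternion [x, y, z, w].
In Python, from station import readout, read_camera, finish_job, look_for, trace, pinpoint, robot gives the robot as it stands.
- The arm moves only by the tool apply_moves, never from a script. Its argument "series" is a list of rows, each a list of 3 entries, a list of its own where there are three numbers: the shift along the tool's x, y, z in m, then the turn about the tool's y in degrees, then the closure, from -1 (fully open) to 1 (shut). A call has exactly 5 rows; each row shifts and turns the pose as measured when the row begins, along the tool's axes as they then stand; what a row does not reach is not made up. A row lasts 1/8 s, in which the tool goes at most 62.5 mm and 10.7 degrees, less where a joint would pass 70% of its speed; a pose out of reach is approached as far as the arm can. A call is refused whole if a number of a shift passes 0.0625 or a number of a turn 10.7, either way. A call with a gripper value outside its range is refused whole. The fingers move at their own pace and stop on an object; the grip force is fixed at half the most. Time passes only in rows, so rows that do not move let the fingers close, or fill a call up. It gives the time, the measured TCP pose, the force and the opening at its end, in the units of the state.
- readout.read_state(): the state, without advancing time (a new reading comes with each control period).
- read_camera(name): name is "side" or "top" or "wrist"; returns a dict with "img" (384x512x3 uint8, blue, green, red), "range_z" (384x512 float32, m along the optical axis (not along the pixel's ray), 0 where there is no reading), "K" (3x3 intrinsics, pixels), "k1" (the pictures are not rectified: a ray, as slopes to the right and down, at radius r is drawn at 1 + k1 r^2 times it, then the intrinsics apply), "xyz" and "rotation" of the camera in the world. Camera axes: x right, y down, z forward; pixel columns grow to the right and rows downward; lengths in m; the calibration is good to about 2 mm. A picture is of the moment at which its call begins.
- finish_job(): hands the job in, once; it reports no verdict.
Trained networks look in a picture, given as the dict that the camera call returned (one of the last four; its "shot" number tells which), for a name from the list of things; names that differ only in an ending like _2 or _b are one class to them, and where a whole thing is asked for, a point or a joint stands for the part that bears it (a point fixed in the world has none). Each returns a list of dicts, best first, with "score" (0 to 1); they miss things now and then, are a little off and sometimes report something else, mostly with a low value. They report only what shows in the picture. A call takes as long as a camera call.
- look_for(label, picture): "location" ([column, row] in pixels, amid what is visible of it).
- trace(label, picture): "pixels" (384x512 bool, what is visible of it) and "location" ([column, row] in pixels, amid what is visible of it).
- pinpoint(label, picture): "location" ([column, row] in pixels: a listed point, or the origin of a listed thing).
The state is a dict: "time_s": time; "joints": joint angles; "joint_velocities": joint speeds; "effort": joint torques, N m; "position": TCP position; "tcp_rot": TCP orientation; "force": force on the tool from outside, world axes, zero at the start; "moment": the same for the moment, N m; "opening": finger opening in m.
Only numpy, scipy, OpenCV 4.12 (cv2) and the standard library are available. Lean on these libraries where they do the work, as an engineer would, in place of code of your own. Each camera call takes 0.05 s, during which the arm holds its last target.

## Working session

There is one attempt and no reset: what is moved stays moved. The work goes in short steps, Python scripts to look and compute and a tool call to move; the robot and the scene stay as the last step left them, time stands still between calls to the robot, and variables do not carry over. Pictures are saved under pics/ and viewed, and the job is handed in when it is done.

Besides the shell and the picture viewer there is one more tool, called after "Request:" as name(argument=value, ...), one argument or row to a line, values as JSON. apply_moves: Moves the arm, as the interface text tells. Its arguments: {"type":"object","properties":{"series":{"type":"array"}},"required":["series"]}

```bash
ls; mkdir -p pics
cat > h.py <<'E'
import numpy as np, cv2
from station import readout, read_camera, finish_job, look_for, trace, pinpoint, robot
def world(p,uv,z=None):
    K=p["K"];u,v=uv
    d=np.array([(u-K[0][2])/K[0][0],(v-K[1][2])/K[1][1]])
    s=d.copy()
    for _ in range(20): s=d/(1+p["k1"]*(s@s))
    if z is None: z=p["range_z"][int(round(v)),int(round(u))]
    return np.array(p["rotation"])@np.array([s[0]*z,s[1]*z,z])+np.array(p["xyz"])
def worldmap(p):
    K=np.array(p["K"]);v,u=np.mgrid[0:384,0:512]
    d=np.stack([(u-K[0,2])/K[0,0],(v-K[1,2])/K[1,1]],-1);s=d.copy()
    for _ in range(20): s=d/(1+p["k1"]*(s**2).sum(-1,keepdims=True))
    z=p["range_z"]
    c=np.concatenate([s*z[...,None],z[...,None]],-1)
    W=c@np.array(p["rotation"]).T+np.array(p["xyz"]); W[z==0]=np.nan
    return W
E
python3 - <<'E'
from h import *
s=readout.read_state();print(s); print(robot)
for n in ["top","side"]:
    p=read_camera(n);cv2.imwrite(f"pics/{n}0.png",p["img"]);print(n,p["xyz"],p["rotation"],p["K"],p["k1"])
    for r in pinpoint("grip_a",p): print(r["score"],r["location"],world(p,r["location"]))
    for r in pinpoint("nut_a",p): print("nut",r["score"],r["location"],world(p,r["location"]))
E
```

```text
pics
{'time_s': 0.0, 'joints': array([-1.36261663e+00,  2.59180578e-01,  2.07313486e-02,  1.33367575e+00,
       -1.70099929e-06,  1.41817939e+00]), 'joint_velocities': array([ 0.00122704, -0.00110569,  0.00040721, -0.00223137,  0.00092739,
       -0.00036595]), 'effort': array([ 1.14562322e-04, -5.55636227e+01,  3.44534075e+01,  1.37541504e-02,
       -1.07959363e-04,  5.01755864e-06]), 'position': array([ 0.19408744, -0.51431074,  0.2306605 ]), 'tcp_rot': array([-0.12688374,  0.69610146, -0.69516236,  0.12685644]), 'force': array([-0.39710387, -0.4135212 ,  0.12974992]), 'moment': array([-0.00367687, -0.00199641, -0.0412729 ]), 'opening': 0.08528349086430725}
<Robot object at 0x7fac56357e00>
top [ 0.3139971  -0.02109776  1.5123048 ] [ 0.71579927 -0.69383836  0.05907276 -0.0522508 ] [[468.54087551   0.         256.02010941]
 [  0.         468.54087551 190.65052302]
 [  0.           0.           1.        ]] 0.03592202954919226Traceback (most recent call last):
  File "<stdin>", line 5, in <module>
  File "h.py", line 9, in world
    return np.array(p["rotation"])@np.array([s[0]*z,s[1]*z,z])+np.array(p["xyz"])
           ~~~~~~~~~~~~~~~~~~~~~~~^~~~~~~~~~~~~~~~~~~~~~~~~~~~
ValueError: matmul: Input operand 1 has a mismatch in its core dimension 0, with gufunc signature (n?,k),(k,m?)->(n?,m?) (size 3 is different from 4)
```

```bash
sed -i 's/np.array(p\["rotation"\])/Rm(p["rotation"])/' h.py
cat >> h.py <<'E'
from scipy.spatial.transform import Rotation
def Rm(q): return Rotation.from_quat(q).as_matrix()
E
python3 - <<'E'
from h import *
print(Rm(readout.read_state()["tcp_rot"]).round(3))
for n in ["top","side"]:
    p=read_camera(n);cv2.imwrite(f"pics/{n}0.png",p["img"]);print(n,p["xyz"])
    for l in ["grip_a","nut_a","turn_a","press"]:
      for r in pinpoint(l,p) if l!="turn_a" else look_for(l,p): print(l,round(r["score"],2),r["location"],world(p,r["location"]).round(4))
E
```

```text
[[-0.936 -0.     0.353]
 [-0.353  0.001 -0.936]
 [-0.    -1.    -0.001]]
top [ 0.3139971  -0.02109776  1.5123048 ]
grip_a 0.63 [223.9, 183.1] [0.5283 0.0564 0.2764]
grip_a 0.45 [297.8, 184.9] [ 0.5384 -0.1463  0.2269]
grip_a 0.41 [182.2, 204.6] [0.4743 0.1734 0.2161]
grip_a 0.27 [397.6, 163.1] [ 0.6574 -0.4906  0.0182]
nut_a 0.72 [296.0, 202.2] [ 0.4962 -0.1466  0.179 ]
nut_a 0.71 [238.8, 195.4] [0.5033 0.0168 0.2287]
turn_a 0.72 [181.6, 191.5] [0.5163 0.1824 0.1817]
turn_a 0.68 [235.5, 191.7] [0.5124 0.0261 0.2351]
turn_a 0.65 [110.0, 165.6] [0.5991 0.413  0.1129]
turn_a 0.61 [298.9, 198.0] [ 0.5079 -0.1542  0.1838]
turn_a 0.58 [182.7, 191.9] [0.5155 0.1795 0.1798]
press 0.73 [240.5, 204.5] [0.4779 0.0112 0.23  ]
press 0.35 [294.6, 200.3] [ 0.501  -0.1421  0.1828]
side [-0.10946166  0.75846985  0.92382538]
grip_a 0.7 [233.7, 173.5] [0.5348 0.0653 0.2578]
grip_a 0.47 [277.0, 153.4] [ 0.5384 -0.1288  0.2194]
grip_a 0.43 [219.8, 216.4] [0.4799 0.1824 0.2195]
grip_a 0.42 [306.6, 149.7] [ 0.6506 -0.4734  0.0172]
nut_a 0.95 [209.7, 238.0] [0.4779 0.2247 0.1802]
nut_a 0.82 [286.8, 178.8] [ 0.4785 -0.0964  0.1728]
nut_a 0.68 [305.4, 224.2] [ 0.409  -0.1018  0.0324]
nut_a 0.63 [252.3, 207.0] [0.4957 0.0403 0.1484]
turn_a 0.95 [205.8, 222.1] [0.5233 0.1908 0.1833]
turn_a 0.74 [251.2, 179.6] [0.5078 0.0275 0.2283]
press 0.98 [251.5, 238.5] [0.491  0.0531 0.0421]
```

View pics/top0.png

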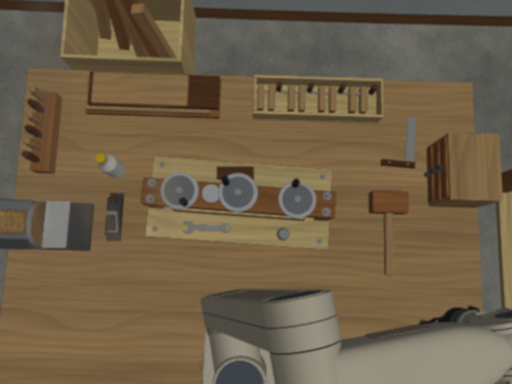

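View pics/side0.png

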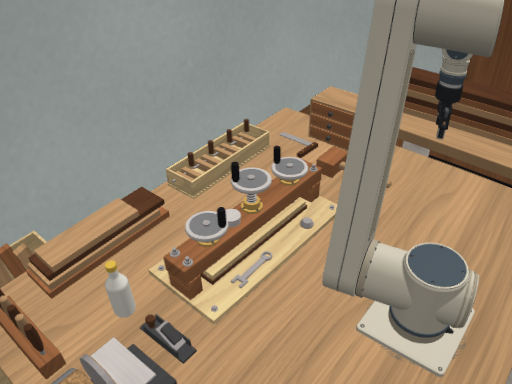

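The picture shows the middle screw standing high: its wheel is near top pixel (238,192) and its handle near (224,182). I'll fit the geometry from depth.

```bash
cat > fit.py <<'E'
from h import *
def fit(p,c0=(0.508,0.024),verbose=True):
    W=worldmap(p); d=np.hypot(W[...,0]-c0[0],W[...,1]-c0[1])
    m=(d<0.075)&(W[...,2]>0.21)&(W[...,2]<0.245)
    P=W[m]
    zt=np.median(P[:,2])
    m2=m&(abs(W[...,2]-zt)<0.006)
    P=W[m2]
    (cx,cy),r=cv2.minEnclosingCircle(P[:,:2].astype(np.float32))
    h=W[(d<0.075)&(W[...,2]>zt+0.03)&(W[...,2]<zt+0.065)]
    return zt,(cx,cy),r,P[:,:2].mean(0),len(P),h
E
python3 - <<'E'
from fit import *
for n in ["top","side"]:
    p=read_camera(n); zt,c,r,mn,k,h=fit(p); print(n,zt,c,r,mn,k)
    print(" handle",len(h),h.mean(0),h.min(0),h.max(0))
    for c0 in [(0.516,0.186),(0.505,-0.15)]:
        W=worldmap(p); d=np.hypot(W[...,0]-c0[0],W[...,1]-c0[1]); P=W[(d<0.07)&(W[...,2]>0.172)&(W[...,2]<0.195)]
        print("  ",cv2.minEnclosingCircle(P[:,:2].astype(np.float32)),np.median(P[:,2]))
p=read_camera("wrist"); print(p["xyz"],Rm(p["rotation"]).round(2)); cv2.imwrite("pics/w0.png",p["img"])
E
```

```text
top 0.2290530456937817 (0.5134345293045044, 0.019337037578225136) 0.05484984442591667 [0.51144866 0.01773525] 1111
 handle 59 [0.53641694 0.05274549 0.28120591] [0.52779406 0.04290653 0.25921093] [0.54650275 0.06241975 0.28950614]
   ((0.5208368897438049, 0.19108453392982483), 0.054917898029088974) 0.18061353163936733
   ((0.506037712097168, -0.1500280201435089), 0.05481761321425438) 0.17975681231607288
side 0.2286150635117109 (0.5136483311653137, 0.024186352267861366) 0.056429993361234665 [0.50616384 0.02793136] 736
 handle 81 [0.53347658 0.06106101 0.27485487] [0.52632777 0.04980823 0.25885043] [0.54565271 0.06828107 0.28851805]
   ((0.5195348858833313, 0.19354936480522156), 0.05543616786599159) 0.18036855700953935
   ((0.5061627626419067, -0.14364558458328247), 0.056889474391937256) 0.1790844942912453
[ 0.26826113 -0.48711678  0.37347398] [[ 0.35 -0.89 -0.29]
 [-0.94 -0.34 -0.11]
 [ 0.    0.31 -0.95]]
```

View pics/w0.png

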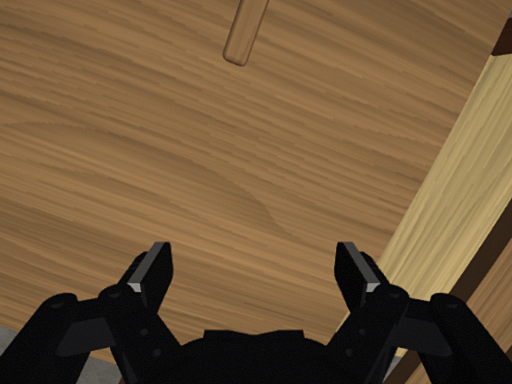

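Request:
apply_moves(
  series=[
    [[-0.04,-0.022,-0.0315],0,-1],
    [[-0.04,-0.022,-0.0315],0,-1],
    [[-0.04,-0.022,-0.0315],0,-1],
    [[-0.04,-0.022,-0.0315],0,-1],
    [[-0.04,-0.022,-0.0315],0,-1],
  ],
)

```text
time_s: 1.38
position: [0.3274, -0.293, 0.3424]
tcp_rot: [-0.125, 0.697, -0.695, 0.125]
force: [0.8, -0.8, -0.1]
opening: 0.0853
```

```bash
cat > st.py <<'E'
from h import *
import sys
def st(goal=None):
    s=readout.read_state();R=Rm(s["tcp_rot"]);print(s["time_s"],s["position"].round(4),"J",s["joints"].round(2),"F",s["force"].round(1),"op",round(s["opening"],4));
    print("toolx",R[:,0].round(3),"y",R[:,1].round(3),"z",R[:,2].round(3))
    if goal: print("todo tool",(R.T@(np.array(goal)-s["position"])).round(4))
    return s,R
if __name__=="__main__": st([float(a) for a in sys.argv[1:4]] if len(sys.argv)>3 else None)
E
python3 st.py 0.537 0.0545 0.33
```

```text
1.375 [ 0.3274 -0.293   0.3424] J [-0.92  0.06  0.05  1.57  0.    1.86] F [ 0.8 -0.8 -0.1] op 0.0853
toolx [-0.938 -0.347 -0.001] y [-0.001  0.004 -1.   ] z [ 0.347 -0.938 -0.004]
todo tool [-0.3171  0.0135 -0.2531]
```

Request:
apply_moves(
  series=[
    [[-0.048,0,-0.038],0,-1],
    [[-0.048,0,-0.038],0,-1],
    [[-0.048,0,-0.038],0,-1],
    [[-0.048,0,-0.038],0,-1],
    [[-0.048,0,-0.038],0,-1],
  ],
)

```text
time_s: 2.0
position: [0.4895, -0.0253, 0.346]
tcp_rot: [0.122, -0.696, 0.697, -0.126]
force: [1.6, -1.4, 0.3]
opening: 0.0851
```

Request:
apply_moves(
  series=[
    [[0,0,0],-10,-1],
    [[0,0,0],-10,-1],
    [[0,0,0],-10,-1],
    [[0,0,0],-10,-1],
    [[0,0,0],-10,-1],
  ],
)

```text
time_s: 2.62
position: [0.4913, -0.0196, 0.3454]
tcp_rot: [0.415, -0.571, 0.572, -0.418]
force: [0.4, 0.3, 0.3]
opening: 0.0851
```

```bash
python3 st.py 0.537 0.0545 0.33
```

```text
2.625 [ 0.4913 -0.0196  0.3454] J [-0.21  0.15  0.16  1.58  0.    1.67] F [0.4 0.3 0.3] op 0.0851
toolx [-0.306 -0.952 -0.001] y [ 0.005  0.    -1.   ] z [ 0.952 -0.306  0.004]
todo tool [-0.0845  0.0156  0.0208]
```

Request:
apply_moves(
  series=[
    [[-0.025,0,0.006],0,-1],
    [[-0.025,0,0.006],0,-1],
    [[-0.02,0,0.005],0,-1],
    [[-0.015,0,0.004],0,-1],
    [[0,0,0],0,-1],
  ],
)

```text
time_s: 3.25
position: [0.5387, 0.0572, 0.3458]
tcp_rot: [0.416, -0.57, 0.572, -0.418]
force: [-1.1, -0.2, 0.4]
opening: 0.0856
```

Run:
```python
from st import *
st([0.537,0.0545,0.25])
p=read_camera("wrist"); cv2.imwrite("pics/w1.png",p["img"])
for l in ["grip_a","turn_a"]:
  for r in (pinpoint if l=="grip_a" else look_for)(l,p): print(l,r["score"],r["location"],world(p,r["location"]).round(4))
W=worldmap(p); d=np.hypot(W[...,0]-.5135,W[...,1]-.021)
h=W[(d<.065)&(W[...,2]>.28)&(W[...,2]<.30)]; print(len(h), h.mean(0) if len(h) else 0, h.min(0),h.max(0),np.median(h,0))
w=W[(d<.07)&(abs(W[...,2]-.2288)<.006)]; print(len(w),cv2.minEnclosingCircle(w[:,:2].astype(np.float32)),np.median(w[:,2]))
```

```text
3.25 [0.5387 0.0572 0.3458] J [-0.05  0.24  0.28  1.61 -0.    1.83] F [-1.1 -0.2  0.4] op 0.0856
toolx [-0.304 -0.953 -0.001] y [ 0.005 -0.    -1.   ] z [ 0.953 -0.304  0.005]
todo tool [ 0.0032  0.0958 -0.0012]
grip_a 0.95 [303.8, 320.7] [ 0.5448 -0.128   0.2171]
grip_a 0.82 [252.5, 196.7] [0.5413 0.064  0.285 ]
grip_a 0.57 [243.0, 167.7] [0.5255 0.0533 0.1286]
turn_a 0.86 [240.8, 217.6] [0.519  0.0308 0.2361]
turn_a 0.79 [276.1, 308.2] [ 0.5123 -0.1312  0.1799]
turn_a 0.75 [196.3, 52.1] [0.5242 0.1907 0.186 ]
turn_a 0.53 [274.8, 310.7] [ 0.5095 -0.1347  0.1798]
504 [0.53919179 0.0572693  0.28462872] [0.52884856 0.0469376  0.2800829 ] [0.54871133 0.06622928 0.28759604] [0.53923862 0.05739786 0.28501227]
7483 ((0.5141717195510864, 0.022594191133975983), 0.0550982691347599) 0.22896033542560373
```

View pics/w1.png

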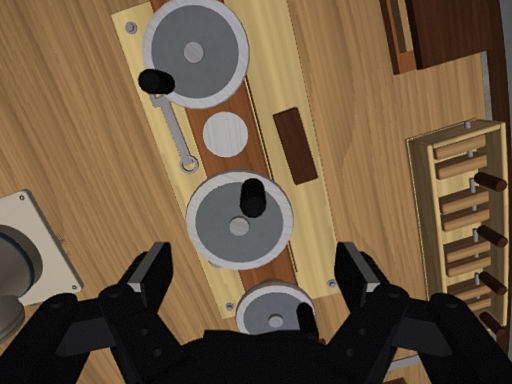

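Request:
apply_moves(
  series=[
    [[0,0.025,0],0,-1],
    [[0,0.025,0],0,-1],
    [[0,0.025,0],0,-1],
    [[0,0.02,0],0,-1],
    [[0,0,0],0,-1],
  ],
)

```text
time_s: 4.03
position: [0.5374, 0.0529, 0.2501]
tcp_rot: [0.414, -0.57, 0.574, -0.418]
force: [0.3, 0.2, 0.9]
opening: 0.0854
```

Run:
```python
from st import *
st([0.5387,0.0572,0.25])
p=read_camera("wrist"); cv2.imwrite("pics/w2.png",p["img"])
p=read_camera("side"); cv2.imwrite("pics/s2.png",cv2.resize(p["img"][100:260,140:350],None,fx=3,fy=3))
```

```text
4.025 [0.5374 0.0529 0.2501] J [-0.06  0.23  0.03  1.36 -0.    1.83] F [0.3 0.2 0.9] op 0.0854
toolx [-0.309 -0.951 -0.001] y [ 0.008 -0.001 -1.   ] z [ 0.951 -0.309  0.008]
todo tool [-0.0045  0.0001 -0.0001]
```

View pics/w2.png

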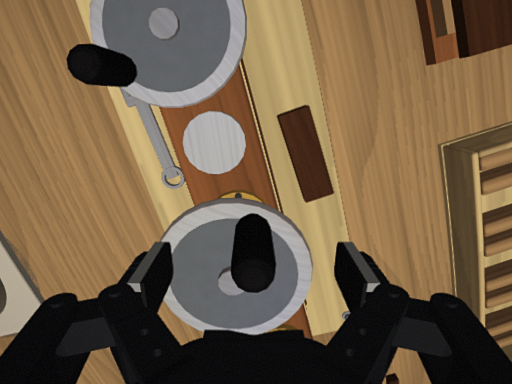

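View pics/s2.png

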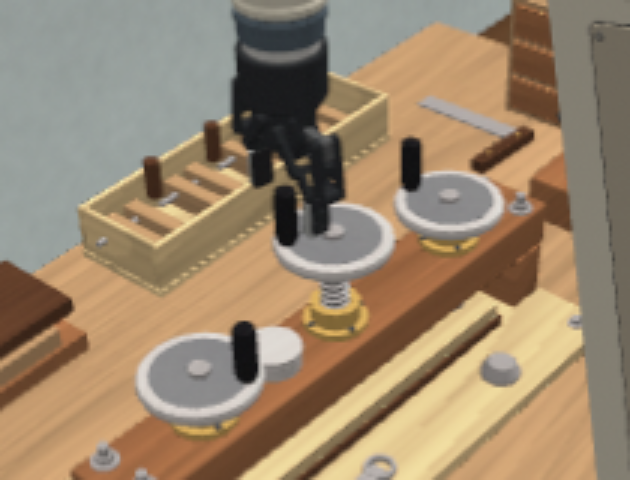

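Request:
apply_moves(
  series=[
    [[-0.005,0,0],0,-1],
    [[0,0,0],0,-0.2],
    [[0,0,0],0,0.1],
    [[0,0,0],0,0.1],
    [[0,0,0],0,0.1],
  ],
)

```text
time_s: 4.75
position: [0.5408, 0.058, 0.2542]
tcp_rot: [0.412, -0.568, 0.576, -0.419]
force: [-0.6, -0.1, 0.9]
opening: 0.0386
```

Run:
```python
from st import *
st([0.539,0.0572,0.25])
p=read_camera("wrist"); cv2.imwrite("pics/w3.png",p["img"])
W=worldmap(p); d=np.hypot(W[...,0]-.5135,W[...,1]-.021)
h=W[(d<.065)&(W[...,2]>.28)&(W[...,2]<.292)]; print(len(h),h.min(0),h.max(0),np.median(h,0))
```

```text
4.75 [0.5408 0.058  0.2542] J [-0.05  0.23  0.04  1.37 -0.    1.84] F [-0.6 -0.1  0.9] op 0.0386
toolx [-0.309 -0.951 -0.003] y [ 0.015 -0.002 -1.   ] z [ 0.951 -0.309  0.014]
todo tool [ 0.0013  0.0042 -0.0015]
2071 [0.51157878 0.04077589 0.28000371] [0.56500535 0.07663472 0.29199324] [0.53761956 0.06027389 0.28515619]
```

View pics/w3.png

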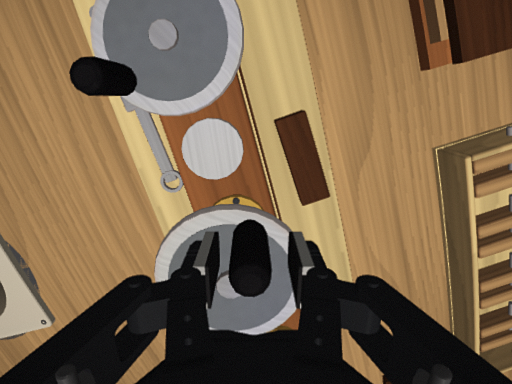

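Request:
apply_moves(
  series=[
    [[0,0.004,0],0,0.3],
    [[0,0,-0.001],0,1],
    [[0,0,0],0,1],
    [[0,0,0],0,1],
    [[0,0,0],0,1],
  ],
)

```text
time_s: 5.42
position: [0.5397, 0.0581, 0.2499]
tcp_rot: [0.412, -0.569, 0.576, -0.419]
force: [-1.0, -0.6, 0.5]
opening: 0.0199
```

```bash
cat > plan.py <<'E'
# usage: plan.py  total_deg  rise_mm_per_turn : prints the 5 steps from current pose
from st import *
C=np.array([float(x) for x in open("C.txt").read().split()])
def show(step,n=5,rise=8,rad=None):
    s,R=st(); v=s["position"][:2]-C; th=np.arctan2(v[1],v[0]); r=np.hypot(*v); print("angle",np.degrees(th).round(1),"r",r.round(4))
    rr=rad or .042; prev=s["position"]
    for i in range(n):
        a=th+np.radians(step*(i+1)); g=np.array([C[0]+rr*np.cos(a),C[1]+rr*np.sin(a),s["position"][2]+rise/1000*step*(i+1)/360])
        print((R.T@(g-prev)).round(4)); prev=g
if __name__=="__main__": show(float(sys.argv[1]),rise=float(sys.argv[2]) if len(sys.argv)>2 else 8)
E
echo 0.514 0.022 > C.txt; python3 plan.py 10
```

```text
5.425 [0.5397 0.0581 0.2499] J [-0.05  0.23  0.03  1.36 -0.    1.84] F [-1.  -0.6  0.5] op 0.0199
toolx [-0.309 -0.951 -0.002] y [ 0.014 -0.002 -1.   ] z [ 0.951 -0.309  0.014]
angle 54.5 r 0.0443
[ 0.0006 -0.0003 -0.0078]
[-0.0003 -0.0003 -0.0073]
[ 0.001  -0.0003 -0.0073]
[ 0.0022 -0.0003 -0.007 ]
[ 0.0034 -0.0003 -0.0065]
```

Request:
apply_moves(
  series=[
    [[0,-0.0003,-0.0073],0,1],
    [[0,-0.0003,-0.0073],0,1],
    [[0.001,-0.0003,-0.0073],0,1],
    [[0.0022,-0.0003,-0.007],0,1],
    [[0.0034,-0.0003,-0.0065],0,1],
  ],
)

```text
time_s: 6.05
position: [0.5035, 0.0649, 0.2512]
tcp_rot: [0.41, -0.568, 0.575, -0.421]
force: [2.1, 1.8, -1.2]
opening: 0.02
```

```bash
echo 0.5145 0.0225 > C.txt; python3 plan.py 10
python3 - <<'E'
from h import *
p=read_camera("wrist"); cv2.imwrite("pics/w4.png",p["img"])
E
```

```text
6.05 [0.5035 0.0649 0.2512] J [-0.04  0.17 -0.05  1.34  0.    1.85] F [ 2.1  1.8 -1.2] op 0.02
toolx [-0.308 -0.951 -0.007] y [ 0.018  0.002 -1.   ] z [ 0.951 -0.308  0.017]
angle 104.6 r 0.0438
[ 0.006  -0.0003 -0.0048]
[ 0.0054 -0.0003 -0.0049]
[ 0.0062 -0.0003 -0.0039]
[ 0.0068 -0.0003 -0.0028]
[ 0.0071 -0.0003 -0.0016]
```

View pics/w4.png

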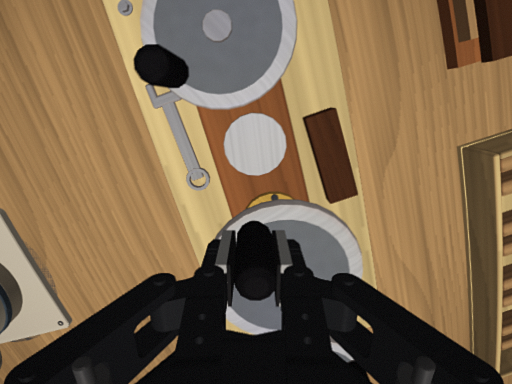

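Request:
apply_moves(
  series=[
    [[0.005,-0.0003,-0.0051],0,1],
    [[0.0056,-0.0003,-0.0045],0,1],
    [[0.0062,-0.0003,-0.0038],0,1],
    [[0.0068,-0.0003,-0.0028],0,1],
    [[0.0071,-0.0003,-0.0016],0,1],
  ],
)

```text
time_s: 6.72
position: [0.4739, 0.0393, 0.2521]
tcp_rot: [0.411, -0.569, 0.575, -0.421]
force: [3.0, 0.5, -5.0]
opening: 0.0203
```

```bash
python3 plan.py 10
cat > wz.py <<'E'
from h import *
C=np.array([float(x) for x in open("C.txt").read().split()])
def wz(n="top"):
    p=read_camera(n); W=worldmap(p); d=np.hypot(W[...,0]-C[0],W[...,1]-C[1])
    w=W[(d<.05)&(W[...,2]>.21)&(W[...,2]<.245)]
    h,e=np.histogram(w[:,2],bins=70,range=(.21,.245)); k=h.argmax(); c=e[k]+.00025
    q=w[abs(w[:,2]-c)<.002]; print(n,"wheel z",q[:,2].mean().round(5),len(q))
    return p,W
if __name__=="__main__":
    wz("wrist"); wz("top"); wz("side")
E
python3 wz.py
```

```text
6.725 [0.4739 0.0393 0.2521] J [-0.1   0.11 -0.11  1.33  0.    1.79] F [ 3.   0.5 -5. ] op 0.0203
toolx [-0.308 -0.951 -0.006] y [ 0.017  0.001 -1.   ] z [ 0.951 -0.308  0.015]
angle 157.6 r 0.0439
[ 0.0075 -0.0002  0.002 ]
[ 0.0072 -0.0002  0.0013]
[ 0.0069 -0.0002  0.0026]
[ 0.0063 -0.0002  0.0037]
[ 0.0056 -0.0002  0.0048]
wrist wheel z 0.23165 12139
top wheel z 0.23305 89
side wheel z 0.23157 335
```

Request:
apply_moves(
  series=[
    [[0.0074,-0.0002,0.0001],6,1],
    [[0.0071,-0.0002,0.0021],6,1],
    [[0.0062,-0.0002,0.004],6,1],
    [[0.0049,-0.0002,0.0055],6,1],
    [[0,0,0],0,1],
  ],
)

```text
time_s: 7.5
position: [0.4746, 0.01, 0.2524]
tcp_rot: [0.278, -0.646, 0.649, -0.29]
force: [4.7, -1.7, -1.7]
opening: 0.0201
```

```bash
python3 plan.py 8; python3 wz.py
```

```text
7.5 [0.4746 0.01   0.2524] J [-0.16  0.11 -0.11  1.33  0.01  2.16] F [ 4.7 -1.7 -1.7] op 0.0201
toolx [-0.678 -0.735 -0.014] y [ 0.018  0.003 -1.   ] z [ 0.735 -0.678  0.012]
angle -162.6 r 0.0418
[ 0.0027 -0.0002  0.0052]
[ 0.0018 -0.0001  0.0056]
[ 0.001  -0.0001  0.0058]
[ 0.0002 -0.0001  0.0059]
[-0.0006 -0.0001  0.0058]
wrist wheel z 0.23213 19529
top wheel z nan 0
side wheel z 0.23219 455wz.py:7: RuntimeWarning: Mean of empty slice.
  q=w[abs(w[:,2]-c)<.002]; print(n,"wheel z",q[:,2].mean().round(5),len(q))
  ret = ret.dtype.type(ret / rcount)
```

Request:
apply_moves(
  series=[
    [[0,0,0],0,0.4],
    [[0,0,0],0,0.4],
    [[0,0,0],0,0.4],
    [[0,0,0],0,0.4],
    [[0,0,0],0,0.4],
  ],
)

```text
time_s: 8.28
position: [0.4728, 0.011, 0.2527]
tcp_rot: [0.28, -0.645, 0.648, -0.291]
force: [-0.4, 0.3, 0.4]
opening: 0.0254
```

```bash
python3 plan.py 8; python3 wz.py 2>/dev/null;python3 - <<'E'
from h import *
p=read_camera("wrist"); cv2.imwrite("pics/w5.png",p["img"])
E
```

```text
8.275 [0.4728 0.011  0.2527] J [-0.16  0.11 -0.11  1.33  0.    2.15] F [-0.4  0.3  0.4] op 0.0254
toolx [-0.674 -0.739 -0.013] y [ 0.016  0.002 -1.   ] z [ 0.739 -0.674  0.01 ]
angle -164.5 r 0.0432
[ 0.0017 -0.0001  0.0058]
[ 0.002  -0.0001  0.0055]
[ 0.0012 -0.0001  0.0057]
[ 0.0004 -0.0001  0.0058]
[-0.0004 -0.0001  0.0058]
wrist wheel z 0.23187 19432
top wheel z nan 0
side wheel z 0.23149 445
```

View pics/w5.png

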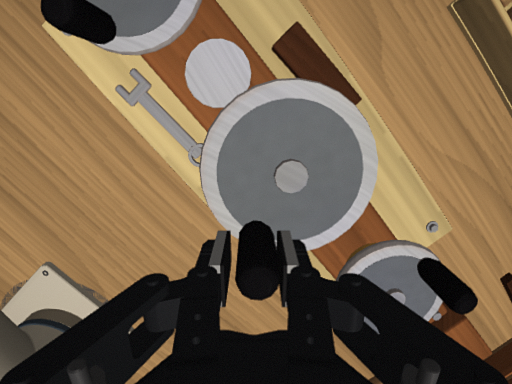

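Request:
apply_moves(
  series=[
    [[0.0025,0,0.0058],0,0.4],
    [[0.002,0,0.0056],0,0.4],
    [[0.0012,0,0.0057],0,0.4],
    [[0.0004,0,0.0058],0,0.4],
    [[-0.0004,0,0.0058],0,0.4],
  ],
)

```text
time_s: 9.1
position: [0.4905, -0.0137, 0.2529]
tcp_rot: [0.28, -0.646, 0.648, -0.291]
force: [-2.8, 1.5, 2.4]
opening: 0.0256
```

```bash
python3 plan.py 8; python3 wz.py 2>/dev/null;python3 - <<'E'
from h import *
p=read_camera("wrist"); cv2.imwrite("pics/w6.png",p["img"])
W=worldmap(p); d=np.hypot(W[...,0]-.5145,W[...,1]-.0225)
w=W[(d<.075)&(abs(W[...,2]-.2315)<.006)]; print(len(w),cv2.minEnclosingCircle(w[:,:2].astype(np.float32)))
E
```

```text
9.1 [ 0.4905 -0.0137  0.2529] J [-0.2   0.14 -0.08  1.34  0.01  2.11] F [-2.8  1.5  2.4] op 0.0256
toolx [-0.674 -0.739 -0.013] y [ 0.015  0.004 -1.   ] z [ 0.739 -0.674  0.008]
angle -123.6 r 0.0434
[-0.0027 -0.0001  0.0055]
[-0.0021 -0.0001  0.0055]
[-0.0028 -0.0001  0.0051]
[-0.0035 -0.0001  0.0047]
[-0.0041 -0.0001  0.0042]
wrist wheel z 0.22505 19106
top wheel z nan 0
side wheel z 0.22508 489
5978 ((0.5141672492027283, 0.022430704906582832), 0.052193533629179)
```

View pics/w6.png

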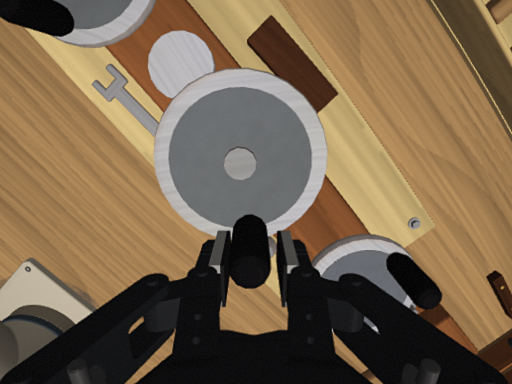

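Request:
apply_moves(
  series=[
    [[0,0,-0.001],0,0.4],
    [[0,0.004,0],0,0.4],
    [[0,0.004,0],0,0.4],
    [[0,0,0],0,1],
    [[0,0,0],0,1],
  ],
)

```text
time_s: 9.93
position: [0.49, -0.0128, 0.2441]
tcp_rot: [0.28, -0.646, 0.648, -0.291]
force: [-1.2, 0.4, 1.5]
opening: 0.0203
```

Request:
apply_moves(
  series=[
    [[0,0,0],0,1],
    [[0,0,0],0,1],
    [[0,0,0],0,1],
    [[0,0,0],0,1],
    [[0,0,0],0,1],
  ],
)

```text
time_s: 10.55
position: [0.49, -0.0127, 0.2441]
tcp_rot: [0.28, -0.646, 0.648, -0.291]
force: [0.1, 0.7, -0.3]
opening: 0.0202
```

```bash
python3 plan.py -10; python3 wz.py 2>/dev/null
```

```text
10.55 [ 0.49   -0.0127  0.2441] J [-0.2   0.14 -0.1   1.32  0.01  2.11] F [ 0.1  0.7 -0.3] op 0.0202
toolx [-0.673 -0.739 -0.013] y [ 0.015  0.003 -1.   ] z [ 0.739 -0.674  0.009]
angle -124.8 r 0.0429
[-0.0006  0.0002 -0.0074]
[-0.001   0.0002 -0.0073]
[-0.0022  0.0002 -0.007 ]
[-0.0034  0.0002 -0.0065]
[-0.0045  0.0002 -0.0058]
wrist wheel z 0.22511 20888
top wheel z nan 0
side wheel z 0.22483 490
```

Request:
apply_moves(
  series=[
    [[0,0.0002,-0.0074],0,1],
    [[-0.001,0.0002,-0.0073],0,1],
    [[-0.0022,0.0002,-0.007],0,1],
    [[-0.0034,0.0002,-0.0065],0,1],
    [[-0.0045,0.0002,-0.0058],0,1],
  ],
)

```text
time_s: 11.32
position: [0.4712, 0.0192, 0.2429]
tcp_rot: [0.28, -0.645, 0.649, -0.291]
force: [1.2, -1.4, -1.2]
opening: 0.0201
```

```bash
echo 0.5143 0.0225 >C.txt; python3 plan.py -10; python3 wz.py 2>/dev/null
```

```text
11.325 [0.4712 0.0192 0.2429] J [-0.14  0.11 -0.14  1.31  0.    2.17] F [ 1.2 -1.4 -1.2] op 0.0201
toolx [-0.674 -0.738 -0.011] y [ 0.016  0.001 -1.   ] z [ 0.738 -0.674  0.011]
angle -175.7 r 0.0432
[-0.0064  0.0002 -0.004 ]
[-0.0062  0.0002 -0.0039]
[-0.0068  0.0003 -0.0027]
[-0.0072  0.0003 -0.0015]
[-0.0073  0.0003 -0.0002]
wrist wheel z 0.22404 18942
top wheel z nan 0
side wheel z 0.22381 411
```

Request:
apply_moves(
  series=[
    [[-0.0055,0.0002,-0.0048],0,1],
    [[-0.0062,0.0002,-0.0039],0,1],
    [[-0.0068,0.0002,-0.0027],0,1],
    [[-0.0072,0.0002,-0.0015],0,1],
    [[-0.0073,0.0002,-0.0002],0,1],
  ],
)

```text
time_s: 12.1
position: [0.4847, 0.0541, 0.2417]
tcp_rot: [0.28, -0.645, 0.649, -0.29]
force: [1.1, -4.1, -3.5]
opening: 0.02
```

```bash
python3 plan.py -10; python3 wz.py 2>/dev/null
```

```text
12.1 [0.4847 0.0541 0.2417] J [-0.06  0.14 -0.11  1.31  0.    2.25] F [ 1.1 -4.1 -3.5] op 0.02
toolx [-0.674 -0.738 -0.01 ] y [ 0.015  0.    -1.   ] z [ 0.738 -0.674  0.011]
angle 133.1 r 0.0433
[-0.0071  0.0003  0.0025]
[-0.0069  0.0003  0.0024]
[-0.0064  0.0003  0.0036]
[-0.0056  0.0003  0.0047]
[-0.0047  0.0003  0.0056]
wrist wheel z 0.223 12096
top wheel z 0.22242 214
side wheel z 0.22242 351
```

Request:
apply_moves(
  series=[
    [[-0.0072,0.0003,0.0016],0,1],
    [[-0.0069,0.0002,0.0025],0,1],
    [[-0.0064,0.0002,0.0036],0,1],
    [[-0.0056,0.0002,0.0047],0,1],
    [[-0.0047,0.0002,0.0056],0,1],
  ],
)

```text
time_s: 12.88
position: [0.5198, 0.0648, 0.2404]
tcp_rot: [0.281, -0.645, 0.649, -0.289]
force: [-2.4, -3.9, -3.5]
opening: 0.0206
```

```bash
python3 plan.py -10; python3 wz.py 2>/dev/null
```

```text
12.875 [0.5198 0.0648 0.2404] J [-0.04  0.2  -0.03  1.33  0.    2.27] F [-2.4 -3.9 -3.5] op 0.0206
toolx [-0.675 -0.738 -0.008] y [ 0.012 -0.    -1.   ] z [ 0.738 -0.675  0.009]
angle 82.6 r 0.0427
[-0.0031  0.0003  0.0067]
[-0.0025  0.0003  0.0069]
[-0.0013  0.0003  0.0072]
[0.     0.0003 0.0073]
[0.0013 0.0003 0.0072]
wrist wheel z 0.22184 5638
top wheel z 0.22145 325
side wheel z 0.22175 406
```

Request:
apply_moves(
  series=[
    [[-0.0034,0.0003,0.0065],0,1],
    [[-0.0025,0.0003,0.0069],0,1],
    [[-0.0013,0.0003,0.0072],0,1],
    [[0,0.0003,0.0073],0,1],
    [[0.0013,0.0003,0.0072],0,1],
  ],
)

```text
time_s: 13.65
position: [0.5501, 0.0449, 0.2392]
tcp_rot: [0.282, -0.646, 0.648, -0.289]
force: [-5.6, -2.4, -0.6]
opening: 0.02
```

```bash
python3 plan.py -10; python3 wz.py 2>/dev/null
```

```text
13.65 [0.5501 0.0449 0.2392] J [-0.07  0.25  0.03  1.34  0.    2.24] F [-5.6 -2.4 -0.6] op 0.02
toolx [-0.674 -0.739 -0.008] y [ 0.01   0.002 -1.   ] z [ 0.738 -0.674  0.007]
angle 32.0 r 0.0423
[0.0028 0.0002 0.0068]
[0.0037 0.0002 0.0063]
[0.0048 0.0002 0.0056]
[0.0057 0.0002 0.0046]
[0.0064 0.0002 0.0036]
wrist wheel z 0.22066 4010
top wheel z 0.22121 177
side wheel z 0.22058 486
```

Request:
apply_moves(
  series=[
    [[0.0027,0.0002,0.0068],0,1],
    [[0.0037,0.0002,0.0063],0,1],
    [[0.0048,0.0002,0.0056],0,1],
    [[0.0057,0.0002,0.0046],0,1],
    [[0.0064,0.0002,0.0036],0,1],
  ],
)

```text
time_s: 14.42
position: [0.5542, 0.0096, 0.2382]
tcp_rot: [-0.282, 0.647, -0.646, 0.29]
force: [-3.5, 3.5, -2.1]
opening: 0.0203
```

```bash
python3 plan.py -10; python3 wz.py 2>/dev/null
```

```text
14.425 [0.5542 0.0096 0.2382] J [-0.14  0.26  0.04  1.34  0.01  2.17] F [-3.5  3.5 -2.1] op 0.0203
toolx [-0.673 -0.739 -0.011] y [ 0.01   0.006 -1.   ] z [ 0.739 -0.673  0.004]
angle -17.9 r 0.042
[0.0069 0.0002 0.0025]
[0.0072 0.0001 0.0012]
[ 0.0073  0.0001 -0.0001]
[ 0.0072  0.0001 -0.0013]
[ 0.0069  0.0001 -0.0026]
wrist wheel z 0.21958 8868
top wheel z nan 0
side wheel z 0.21938 504
```

Request:
apply_moves(
  series=[
    [[0.0069,0.0002,0.0025],0,1],
    [[0.0072,0.0002,0.0012],0,1],
    [[0.0073,0.0002,-0.0001],0,1],
    [[0.0072,0.0002,-0.0013],0,1],
    [[0.0069,0.0002,-0.0026],0,1],
  ],
)

```text
time_s: 15.2
position: [0.53, -0.0172, 0.2372]
tcp_rot: [-0.281, 0.647, -0.647, 0.291]
force: [-0.0, 5.0, -2.3]
opening: 0.0206
```

```bash
python3 plan.py -10; python3 wz.py 2>/dev/null
```

```text
15.2 [ 0.53   -0.0172  0.2372] J [-0.2   0.21 -0.02  1.32  0.01  2.11] F [-0.   5.  -2.3] op 0.0206
toolx [-0.673 -0.74  -0.014] y [ 0.014  0.007 -1.   ] z [ 0.74  -0.673  0.006]
angle -68.4 r 0.0427
[ 0.006   0.0001 -0.0044]
[ 0.0055  0.0001 -0.0048]
[ 0.0046  0.0001 -0.0057]
[ 0.0035  0.0001 -0.0064]
[ 0.0024  0.0001 -0.0069]
wrist wheel z 0.21847 17042
top wheel z nan 0
side wheel z 0.21858 498
```

Request:
apply_moves(
  series=[
    [[0.0063,0.0002,-0.0038],0,1],
    [[0.0055,0.0002,-0.0048],0,1],
    [[0.0046,0.0002,-0.0057],0,1],
    [[0.0035,0.0002,-0.0064],0,1],
    [[0.0024,0.0002,-0.0069],0,1],
  ],
)

```text
time_s: 15.98
position: [0.494, -0.0157, 0.2362]
tcp_rot: [0.28, -0.646, 0.648, -0.292]
force: [2.8, 1.2, -2.1]
opening: 0.0202
```

```bash
python3 plan.py -7; python3 wz.py 2>/dev/null
```

```text
15.975 [ 0.494  -0.0157  0.2362] J [-0.21  0.15 -0.11  1.3   0.01  2.1 ] F [ 2.8  1.2 -2.1] op 0.0202
toolx [-0.673 -0.739 -0.015] y [ 0.017  0.004 -1.   ] z [ 0.739 -0.674  0.01 ]
angle -118.0 r 0.0433
[-0.0003  0.0001 -0.0054]
[ 0.0003  0.0001 -0.0051]
[-0.0003  0.0001 -0.0051]
[-0.0009  0.0001 -0.005 ]
[-0.0015  0.0001 -0.0049]
wrist wheel z 0.21737 20784
top wheel z 0.21881 2
side wheel z 0.21727 489
```

Request:
apply_moves(
  series=[
    [[0.0003,0.0002,-0.005],0,1],
    [[0,0.0001,-0.005],0,1],
    [[0,0,0],0,1],
    [[0,0,0],0,1],
    [[0,0,0],0,1],
  ],
)

```text
time_s: 16.75
position: [0.4857, -0.0093, 0.236]
tcp_rot: [0.28, -0.645, 0.648, -0.291]
force: [-0.7, 0.1, 0.5]
opening: 0.0201
```

```bash
python3 plan.py -7; python3 wz.py 2>/dev/null
python3 - <<'E'
from h import *
p=read_camera("wrist"); cv2.imwrite("pics/w9.png",p["img"])
p=read_camera("side"); cv2.imwrite("pics/s9.png",p["img"])
E
```

```text
16.75 [ 0.4857 -0.0093  0.236 ] J [-0.2   0.14 -0.12  1.3   0.01  2.11] F [-0.7  0.1  0.5] op 0.0201
toolx [-0.673 -0.739 -0.012] y [ 0.016  0.003 -1.   ] z [ 0.739 -0.674  0.01 ]
angle -132.0 r 0.0428
[-0.0011  0.0001 -0.0051]
[-0.0009  0.0001 -0.005 ]
[-0.0015  0.0001 -0.0049]
[-0.0021  0.0001 -0.0047]
[-0.0026  0.0001 -0.0044]
wrist wheel z 0.21694 20904
top wheel z nan 0
side wheel z 0.21679 499
```

View pics/w9.png

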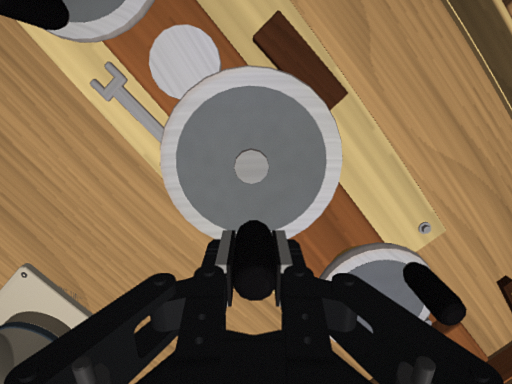

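View pics/s9.png

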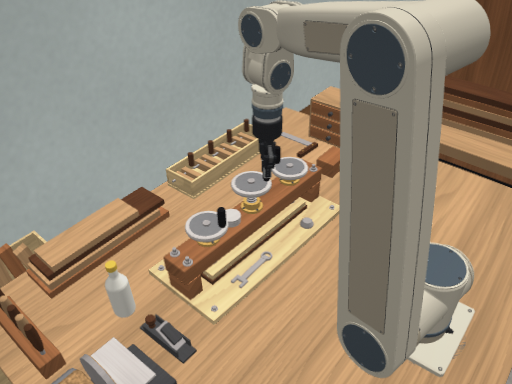

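```bash
python3 -c "
from station import finish_job; print(finish_job())"
```

```text
the job is handed in; nothing more can be done
None
```

The middle screw was the loose one. It is now caught in its thread, and the gripper still holds its handle. I handed the job in at about 17 s; no verdict was reported.

- **Backward:** I gripped the handle and carried it about 143° anticlockwise. Then I loosened the fingers and pushed it on for up to about 39° more, and the screw dropped. The wheel's top went from about 231.9 mm to 225.1 mm above the table, which puts the lift at about 0.
- **Forward:** I lowered the gripper, gripped again and turned about 367° clockwise. The wheel wound down about 8.1 mm on the way, to about 216.9 mm, at the thread's 8 mm per turn throughout.
- **Last checks:** The wrist and side cameras agree on the wheel's height to 0.2 mm. The handle is between the pads with an opening of 20 mm, and the force is below 1 N. I saw no change to the other two screws or to the things lying about, in pictures only, without measuring.
- **Unsure:** The exact angle of the drop is only known to lie within the 39° push. The wheel's heights suggest it came close to the end of that push. The gripper opening read 20 mm on a 21.6 mm handle throughout; the handle never slipped. The top camera's view of the wheel was blocked at the end.

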